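Swing the dosing spout over the orange beaker and start the dose

ROBOT

A 7-joint arm with a two-finger parallel gripper is mounted at the origin on the work surface. World frame = base frame: x ahead of the robot, y to its left, z up, the work surface at z = 0. Lengths are in m, angles in degrees, forces in N, time in s.
With the tool pointing down it reaches from about 0.4 to 0.875 m from the base axis. Payload 6.5 kg.
Tool frame: the origin (TCP) lies between the finger pads; the fingertips stand 8 mm ahead of it and the grasp point (between the pads) lies 11 mm behind it; z points along the fingers, y is the direction in which the jaws open and shut (so a half turn about z gives the same grasp; the last joint's range is limited). The gripper opens to 85 mm and grips with 20 to 120 N. Pads are 22 mm wide; open, the fingers measure 114 mm over their backs; the gripper's body (76 mm by 85 mm) begins 54 mm behind the grasp point. The pads swing forward as they close: fully open they stand 13 mm farther back than shut.
Start: joints at [-70.714, 30.733, -0.252, 88.115, 0.149, 61.152, -4.079], TCP at [0.255, 0.598, 0.218] pointing down, gripper open.
Joint ranges: [-154.64, 154.64], [-21.42, 123.67], [-72.66, 72.17], [13.99, 137.28], [-74.86, 254.86], [10.95, 109.41], [-158.01, 158.01]. Speed limits (degrees/s): [136.94, 136.94, 180, 180, 180, 180, 180].

INTERFACE

Orientations are given as [roll, pitch, yaw] about the fixed x, y, z axes, in that order (R = Rz(yaw) Ry(pitch) Rx(roll)).
In Python, from cell import manip, eyes, workorder, finder gives the robot as it stands.
- The arm moves only by the shell command python3 -m jog 'ROWS'. ROWS is JSON, a list of rows, each an object with "offset": the shift along the tool's x, y, z in mm, a list of three; "turn": the turn, a rotation vector about the tool's x, y, z in units of 5 degrees (1.0 is 5 degrees), a list of three; "gripper": the opening, from 0 (shut) to 1 (fully open). In form: [{"offset": [x, y, z], "turn": [rx, ry, rz], "gripper": gripper}, ...]. A call has 1 to 8 rows; each row shifts and turns the commanded pose from where the row before left it, along the tool's axes as they then stand; what a row does not reach is not made up. A row lasts 1/10 s, in which the tool goes at most 50 mm and 8.59 degrees, less where a joint would pass 70% of its speed; a pose out of reach is approached as far as the arm can. A call with a gripper value outside its range is refused whole. The fingers move at their own pace and stop on an object; the grip force is fixed at half the most. Time passes only in rows, so rows that do not move let the fingers close. It gives the time, the measured TCP pose, the force and the opening at its end, in the units of the state.
- manip.state(): the state, without advancing time (a new reading comes with each control period).
- eyes.get_image(name): name is "scene" or "top"; returns a dict with "frame" (384x512x3 uint8, red, green, blue), "camera_matrix" (3x3 intrinsics, pixels), "R" (3x3) and "t" (3): a world point X has camera coordinates R X + t. Camera axes: x right, y down, z forward; pixel columns grow to the right and rows downward; lengths in m; the calibration is good to about 2 mm. A picture is of the moment at which its call begins. There is no depth.
- workorder.job_done(): hands the job in, once; it reports no verdict.
Trained networks look in a picture, given as the dict that the camera call returned (one of the last four; its "shot" number tells which), for a name from the list of things; names that differ only in an ending like _2 or _b are one class to them, and where a whole thing is asked for, a point or a joint stands for the part that bears it (a point fixed in the world has none). Each returns a list of dicts, best first, with "conf" (0 to 1); they miss things now and then, are a little off and sometimes report something else, mostly with a low value. They report only what shows in the picture. A call takes as long as a camera call. They do not tell look-alikes from the thing itself.
- finder.look_for(picture, label): "extent" ([left, top, width, height] as shares, 0 to 1, of the picture: columns of its width, rows of its height, round what is visible of it).
- finder.trace(picture, label): "pixels" (384x512 bool, what is visible of it) and "extent" ([left, top, width, height] as shares, 0 to 1, of the picture: columns of its width, rows of its height, round what is visible of it).
The state is a dict: "clock": time; "q": joint angles; "joint_velocities": joint speeds; "tau": joint torques, N m; "eef_pos": TCP position; "eef_rot": TCP orientation; "ft_force": force on the tool from outside, world axes, zero at the start; "ft_torque": the same for the moment, N m; "opening": finger opening in m.
Only numpy, scipy, OpenCV 4.12 (cv2) and the standard library are available. Lean on these libraries where they do the work, as an engineer would, in place of code of your own. Each camera call takes 0.05 s, during which the arm holds its last target.

TASK

Push the blue swing arm of the dosing pump round until its spout hangs over the middle of the orange beaker, and only then press the green button on the control box fully down and let it come back up. Leave the red button alone, and leave all the beakers and other things standing where they are: nothing is to be picked up or shifted.

Things in the scene. Friction and masses are not known exactly. Their poses are not given: they have to be found in the camera images.
- doser: dosing pump fixed to the bench: foot plate 12 mm thick, 32 mm steel post 130 mm tall, behind it a white housing, top 124 mm above the bench. Origin on the bench, on the post's upright axis, about which the swing arm turns. The housing lies along its own +x, 50 to 170 mm from the axis, 150 mm wide.
- swing_arm (a joint): angle (rad) of the swing arm about the post's upright axis, counter-clockwise positive seen from above. At 0 the arm points along the pump's own -x, straight away from its housing. Range -1.9 to 1.9. Light friction: pushing sideways 110 mm from the axis takes about 1 to 2 N, and it stays where it is left.
- spout_tip (a point): lower end of the steel spout (10 mm across) hanging from the orange block at the outer end of the swing arm: 170 mm from the turning axis and 100 mm above the bench, so 25 mm above the beakers' rims.
- bar_mid (a point): point on the blue bar, 110 mm from the turning axis, on the bar's middle line, 150 mm above the bench. The arm is a straight level blue bar, 14 mm wide, 142 to 158 mm above the bench, from a black hub (48 mm across, top at 164 mm) to an orange nozzle block (20 mm across, 132 to 162 mm above the bench) 170 mm from the axis.
- beaker_orange: the orange beaker, the one to be filled: open round plastic beaker, 75 mm tall, about 68 mm across the mouth, loose and light; stands on the bench; origin at the centre of its underside, so on its upright middle axis. The four beakers stand in a fan round the pump, each centred 160 to 180 mm from the turning axis, in any order.
- beaker_green: green beaker: open round plastic beaker, 75 mm tall, about 68 mm across the mouth, loose and light; stands on the bench; origin at the centre of its underside, so on its upright middle axis. 
- beaker_white: white beaker: open round plastic beaker, 75 mm tall, about 68 mm across the mouth, loose and light; stands on the bench; origin at the centre of its underside, so on its upright middle axis. 
- beaker_blue: blue beaker: open round plastic beaker, 75 mm tall, about 68 mm across the mouth, loose and light; stands on the bench; origin at the centre of its underside, so on its upright middle axis. 
- control: grey control box fixed to the bench, 75 x 130 x 40 mm, with a green and a red push button on top, 64 mm apart along its own y (green on +y); origin at the centre of its underside. It may stand on the left or the right of the pump.
- green_button_top (a point): centre of the top face of the green button (30 mm across, in a 46 mm black housing on the control box), 62 mm above the bench when up.
- green_button (a joint): travel (m) of the green button, 0 up, growing as it is pressed downwards; 0.006 is fully down and takes about 5 N; it counts as pressed beyond 0.004 and springs back up.
- red_button_top (a point): centre of the top face of the red stop button, same size as the green one; not to be pressed.
- red_button (a joint): travel (m) of the red button, 0 up, 0.006 fully down.
- tip_box: bystander: pipette-tip box with a blue top, 88 x 123 x 56 mm, fixed; on the other side of the pump from the control box; origin at the centre of its underside.
- amber_jar: bystander: brown jar with black cap, 60 mm across, 95 mm tall, loose; origin at the centre of its underside.
- reagent_bottle: bystander: white bottle with blue cap, 68 mm across, 160 mm tall, loose; origin at the centre of its underside.
- black_jar: bystander: small black jar, 44 mm across, 75 mm tall, loose; origin at the centre of its underside.
- spatula: bystander: spatula with black handle lying on the bench, 170 mm long, loose; origin under its middle.
Not all that is in view belongs to the job. Leave any purple look-alike of the control alone.

How it is judged (in metres and radians):
On the way, in this order (a step that is already met when the one before it is completed fails the run):
1. the spout hangs still over the orange beaker (horizontal distance between spout_tip and beaker_orange below 0.015 m and velocity of joint swing_arm between -0.05 and 0.05 rad/s), for 0.2 s.
2. the green button is pressed down (horizontal distance between spout_tip and beaker_orange below 0.015 m and value of joint green_button above 0.004 m), for 0.05 s.
At the end, for the whole second after the job is handed in: The spout is within 15 mm (horizontally) of the orange beaker's middle and the arm is at rest; both buttons are up (under 2 mm); the four beakers stand upright within 15 mm of where they started, and the loose bystanders within 20 mm (all of step 1 and value of joint each of green_button, red_button below 0.002 m and distance of each of beaker_orange, beaker_green, beaker_white, beaker_blue from where it was at the start of the episode below 0.015 m and angle between each of beaker_orange, beaker_green, beaker_white, beaker_blue's own z axis and vertical below 0.1 rad and distance of each of amber_jar, reagent_bottle, black_jar, spatula from where it was at the start of the episode below 0.02 m); the robot touches nothing.
It fails at once if the green button is pressed while the spout is not over the orange beaker (value of joint green_button above 0.003 m and not (horizontal distance between spout_tip and beaker_orange below 0.015 m)).
It fails at once if the red button is pressed (value of joint red_button above 0.003 m).
It fails at once if a beaker is lifted, carried or shifted by more than 15 mm (distance of any of beaker_orange, beaker_green, beaker_white, beaker_blue from where it was at the start of the episode above 0.015 m).
It fails at once if a bystander is lifted or shifted by more than 20 mm (distance of any of amber_jar, reagent_bottle, black_jar, spatula from where it was at the start of the episode above 0.02 m).
It also fails if it takes over 53 s, if anything falls off the work surface, if the arm or the gripper's body presses on something with over 40 N, if the wrist force passes 120 N, or if a joint passes its speed limit or range.

## Working session

There is one attempt and no reset: what is moved stays moved. The work goes in short steps, Python scripts to look and compute and a shell command to move; the robot and the scene stay as the last step left them, time stands still between calls to the robot, and variables do not carry over. Pictures are saved under pics/ and viewed, and the job is handed in when it is done.

```bash
ls; mkdir -p pics; cat > h.py <<'E'
import numpy as np,cv2
from cell import manip,eyes,workorder,finder
def save(p,name,crop=None,s=1):
    im=cv2.cvtColor(p["frame"],cv2.COLOR_RGB2BGR)
    if crop: x0,y0,x1,y1=crop; im=im[y0:y1,x0:x1]
    if s!=1: im=cv2.resize(im,None,fx=s,fy=s,interpolation=cv2.INTER_CUBIC)
    cv2.imwrite("pics/"+name,im)
def ray(p,u,v,z):
    K=np.array(p["camera_matrix"]);R=np.array(p["R"]);t=np.array(p["t"])
    c=-R.T@t; d=R.T@np.linalg.inv(K)@np.array([u,v,1.]); return c+d*(z-c[2])/d[2]
def proj(p,X):
    K=np.array(p["camera_matrix"]);R=np.array(p["R"]);t=np.array(p["t"])
    c=K@(R@np.array(X,float)+t); return c[:2]/c[2]
E
python3 - <<'E'
from h import *
for n in("top","scene"):
    p=eyes.get_image(n); save(p,n+"0.png",s=1.5)
    R=np.array(p["R"]);print(n,-R.T@np.array(p["t"]),R[2])
    for l in "doser swing_arm spout_tip bar_mid beaker_orange beaker_green beaker_white beaker_blue control green_button red_button tip_box amber_jar reagent_bottle black_jar spatula".split():
        for d in finder.look_for(p,l)[:2]:
            e=d["extent"];print(l,round(d["conf"],2),[round(e[0]*512),round(e[1]*384),round((e[0]+e[2])*512),round((e[1]+e[3])*384)])
print(manip.state())
E
```

```text
pics
top [ 0.39659609 -0.04583374  1.65889889] [ 0.09019141  0.01326363 -0.99583612]
doser 0.86 [237, 119, 283, 213]
swing_arm 0.62 [255, 155, 268, 213]
spout_tip 0.7 [254, 154, 271, 214]
bar_mid 0.74 [256, 156, 270, 216]
beaker_orange 0.7 [125, 188, 161, 214]
beaker_orange 0.66 [299, 172, 315, 187]
beaker_green 0.7 [236, 197, 255, 215]
beaker_green 0.37 [216, 183, 235, 199]
beaker_white 0.53 [283, 193, 300, 211]
beaker_blue 0.64 [215, 180, 235, 199]
beaker_blue 0.52 [238, 114, 283, 213]
control 0.7 [284, 193, 299, 214]
control 0.68 [125, 186, 165, 214]
green_button 0.43 [149, 246, 157, 255]
red_button 0.44 [130, 148, 151, 165]
red_button 0.43 [123, 186, 165, 213]
tip_box 0.95 [338, 194, 373, 217]
tip_box 0.63 [239, 116, 286, 211]
amber_jar 0.73 [132, 148, 150, 164]
amber_jar 0.67 [328, 134, 349, 156]
reagent_bottle 0.54 [325, 135, 345, 158]
black_jar 0.53 [371, 160, 384, 175]
spatula 0.77 [274, 229, 318, 265]
scene [1.07227142 0.4110948  1.18466023] [-0.42415306 -0.35116373 -0.83473242]
doser 0.77 [169, 156, 261, 286]
swing_arm 0.86 [214, 156, 261, 213]
swing_arm 0.63 [357, 257, 406
[... 679 characters left out ...]
 [216, 157, 261, 213]
{'clock': 1.7, 'q': array([-70.71296882,  30.7342006 ,  -0.2522149 ,  88.1152483 ,
         0.14982485,  61.15313477,  -4.08006518]), 'joint_velocities': array([ 0.04725435, -0.06418874, -0.02654516, -0.01232338, -0.01614979,
       -0.05248591,  0.04734796]), 'tau': array([ 2.12174155e-04, -5.83323097e+01,  1.04803473e+00, -2.59440082e+01,
        1.24769326e-02,  1.60921147e-03, -2.26467625e-05]), 'eef_pos': array([0.25480739, 0.59795485, 0.21838098]), 'eef_rot': array([-1.79997912e+02,  2.48978331e-03,  1.56921986e+02]), 'ft_force': array([ 0.46019274, -0.11771582,  0.17246333]), 'ft_torque': array([0.07627337, 0.03104782, 0.02706123]), 'opening': 0.0854796095297178}
```

View pics/top0.png

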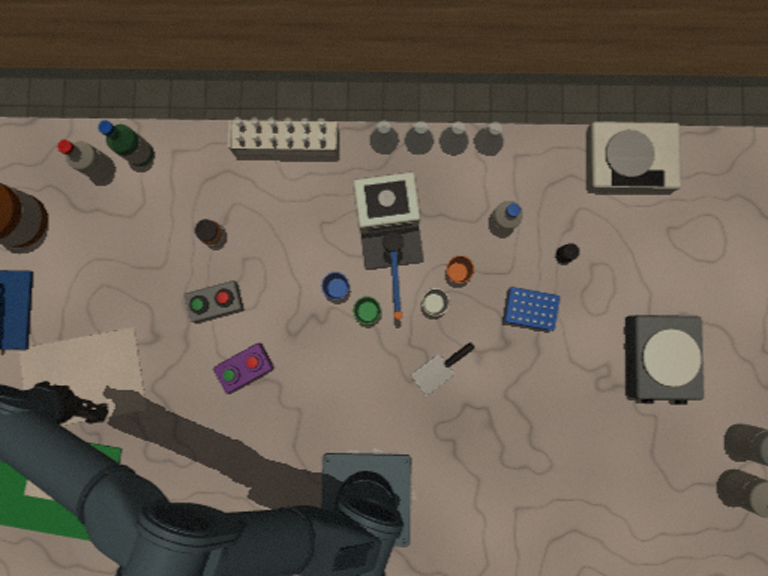

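View pics/scene0.png

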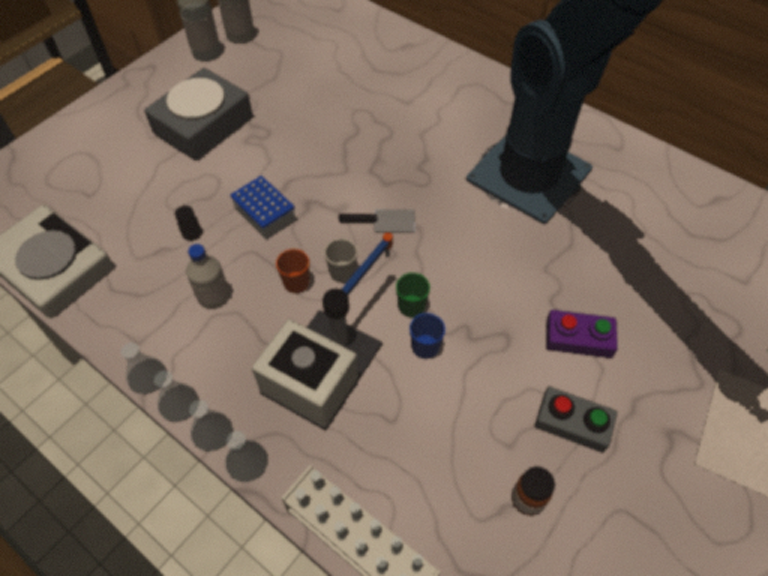

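```bash
python3 - <<'E'
from h import *
import pickle
P={n:eyes.get_image(n) for n in("top","scene")}
pickle.dump(P,open("P.pkl","wb"))
save(P["top"],"tc.png",(205,105,385,225),4.4)
save(P["scene"],"sc.png",(160,130,310,240),5)
save(P["scene"],"sb.png",(340,190,430,310),5)
save(P["top"],"tb.png",(110,140,200,270),4.5)
for n in P:
  for l,z in(("beaker_orange",.075),("green_button",.062),("control",.04)):
    for d in finder.trace(P[n],l)[:3]:
        v,u=np.nonzero(d["pixels"]);print(n,l,round(d["conf"],2),u.mean().round(1),v.mean().round(1),u.min(),u.max(),v.min(),v.max(),ray(P[n],u.mean(),v.mean(),z).round(4))
E
```

```text
top beaker_orange 0.86 306.6 179.7 298 315 172 188 [ 0.5603 -0.2191  0.075 ]
top green_button 0.38 223.5 190.4 215 232 182 199 [0.5174 0.0832 0.062 ]
top control 0.73 142.8 201.0 123 162 188 214 [0.4749 0.3841 0.04  ]
scene beaker_orange 0.81 195.7 179.5 184 206 166 194 [ 0.5762 -0.2067  0.075 ]
scene beaker_orange 0.25 256.8 146.0 226 277 139 154 [ 0.3622 -0.1428  0.075 ]
scene green_button 0.74 137.5 184.8 124 151 163 204 [ 0.6935 -0.3385  0.062 ]
scene green_button 0.67 398.6 277.9 394 403 274 282 [0.472  0.4182 0.062 ]
scene green_button 0.64 402.1 217.1 397 407 212 222 [0.3014 0.3367 0.062 ]
scene control 0.88 387.8 221.7 364 412 206 238 [0.3254 0.3104 0.04  ]
scene control 0.8 384.0 279.0 357 410 258 300 [0.4872 0.3894 0.04  ]
```

View pics/tc.png

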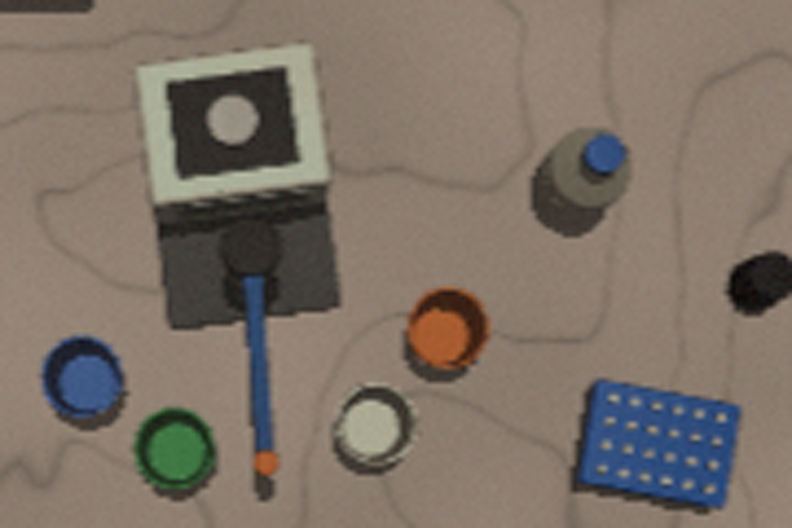

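View pics/sc.png

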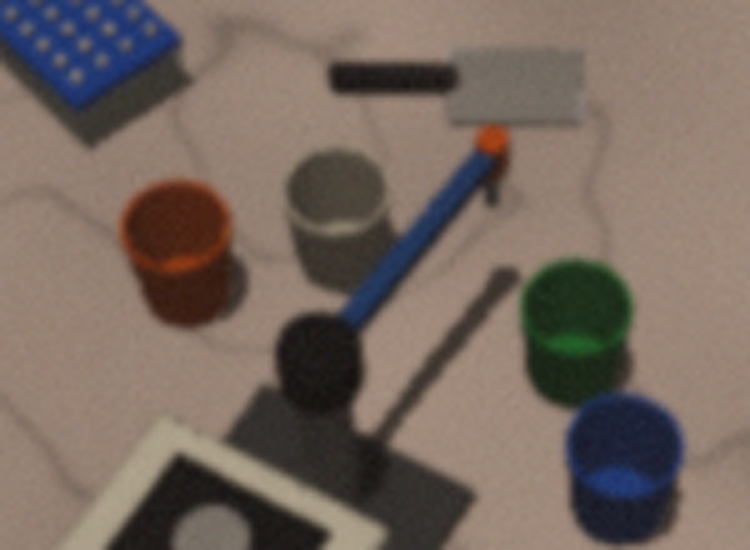

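View pics/sb.png

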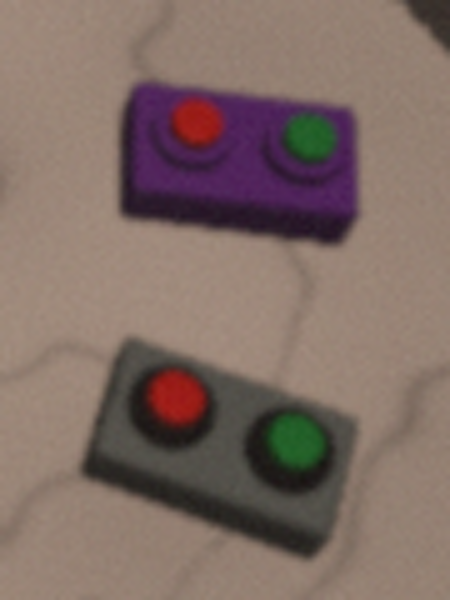

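View pics/tb.png

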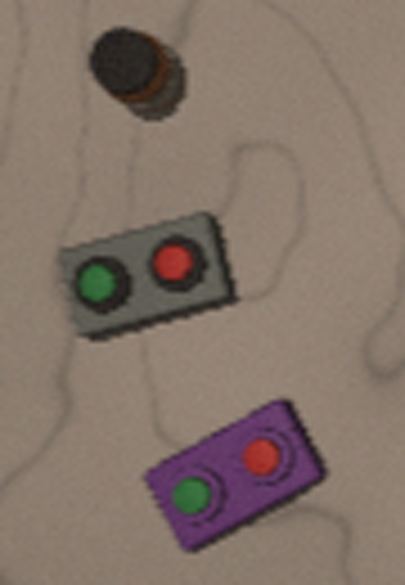

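```bash
python3 - <<'E'
from h import *
import pickle
P=pickle.load(open("P.pkl","rb"))
o={"top":(205,105,4.4),"scene":(160,130,5)}
b={"top":(110,140,4.5),"scene":(340,190,5)}
pts={"orange":(.075,o,(448,327),(176,225)),"white":(.075,o,(374,425),(337,192)),"green":(.075,o,(176,447),(577,303)),"blue":(.075,o,(83,376),(625,438)),
"hub":(.164,o,(249,248),(319,350)),"noz":(.162,o,(266,462),(492,138)),
"gb":(.062,b,(97,283),(298,440)),"rb":(.062,b,(173,263),(177,397)),"jar":(.095,b,(128,62),None),"bottle":(.16,o,(604,153),None)}
S={}
for k,(z,oo,a,c) in pts.items():
    r=[]
    for n,q in(("top",a),("scene",c)):
        if q is None: continue
        x0,y0,s=oo[n]; u=(q[0]+.5)/s-.5+x0;v=(q[1]+.5)/s-.5+y0
        r.append(ray(P[n],u,v,z)[:2])
    S[k]=np.mean(r,0);print(k,*[x.round(4) for x in r],"mean",S[k].round(4))
h=S["hub"]
for k in S: d=S[k]-h;print(k,"r",np.hypot(*d).round(4),"az",np.degrees(np.arctan2(d[1],d[0])).round(2)%360)
print(np.linalg.norm(S["gb"]-S["rb"]))
# refine: project model hub circle, beaker
for n in P:
    im=cv2.resize(cv2.cvtColor(P[n]["frame"],cv2.COLOR_RGB2BGR),None,fx=4,fy=4,interpolation=cv2.INTER_CUBIC)
    def circ(c,r,z,col):
        th=np.linspace(0,2*np.pi,60);q=np.array([(proj(P[n],[c[0]+r*np.cos(t),c[1]+r*np.sin(t),z])+.5)*4-.5 for t in th]).astype(int)
        cv2.polylines(im,[q],True,col,1)
    circ(S["hub"],.024,.164,(0,255,255));circ(S["orange"],.034,.075,(255,255,0));circ(S["noz"],.01,.162,(255,255,255));circ(S["gb"],.015,.062,(255,0,255));circ(S["hub"],.016,.012,(0,255,0))
    c={"top":(205,110,385,225),"scene":(160,130,310,240)}[n];cv2.imwrite(f"pics/ov_{n}.png",im[4*c[1]:4*c[3],4*c[0]:4*c[2]])
E
```

```text
orange [ 0.5631 -0.2184] [ 0.5646 -0.2211] mean [ 0.5639 -0.2197]
white [ 0.4812 -0.1581] [ 0.4856 -0.1608] mean [ 0.4834 -0.1595]
green [0.4604 0.0044] [0.4597 0.0022] mean [0.4601 0.0033]
blue [0.5178 0.0823] [0.516  0.0785] mean [0.5169 0.0804]
hub [ 0.6135 -0.0527] [ 0.6184 -0.0548] mean [ 0.616  -0.0538]
noz [ 0.4464 -0.0684] [ 0.4477 -0.0714] mean [ 0.4471 -0.0699]
gb [0.4677 0.4206] [0.4702 0.419 ] mean [0.469  0.4198]
rb [0.485  0.3592] [0.4884 0.3571] mean [0.4867 0.3581]
jar [0.6446 0.3934] mean [0.6446 0.3934]
bottle [ 0.6938 -0.3309] mean [ 0.6938 -0.3309]
orange r 0.1739 az 252.57
white r 0.1696 az 218.56
green r 0.166 az 159.89
blue r 0.1668 az 126.44
hub r 0.0 az 0.0
noz r 0.1696 az 185.46
gb r 0.4959 az 107.24
rb r 0.4317 az 107.42
jar r 0.4481 az 86.34
bottle r 0.2879 az 285.68
0.06418939703236531
```

View pics/ov_top.png

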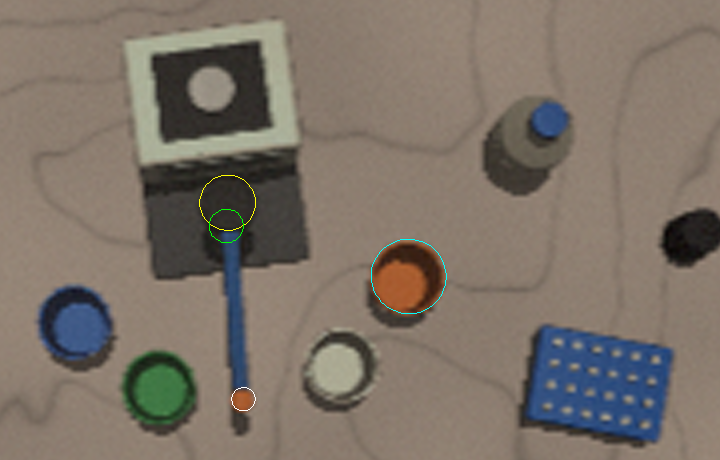

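View pics/ov_scene.png

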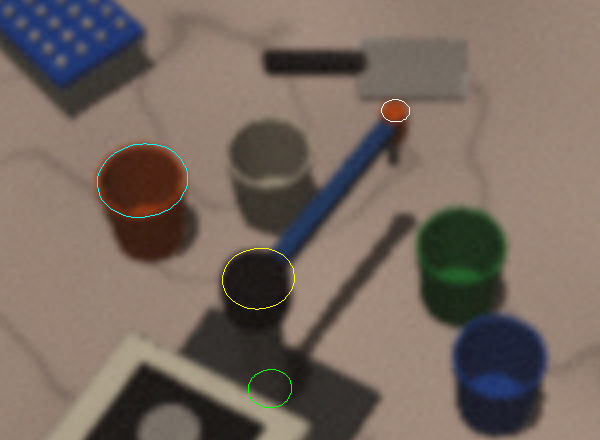

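Candidates: grey control box green button (scene px 399,278 / top px 131,202) versus the purple look-alike (402,217), which I reject. The orange beaker is at top px 306,179 and scene px 195,175; the other "beaker_orange" hit, top px 125,188, is the control box. Crops and overlays confirm the choices: green–red spacing is 64.2 mm, spout radius 169.6 mm and beaker radius 174 mm. The arm has to turn about +67°. First I move over to the +y side of the bar.

```bash
python3 -m jog '[{"offset":[-28,-29,0],"turn":[0,0,0],"gripper":0},{"offset":[-28,-29,0],"turn":[0,0,0],"gripper":0},{"offset":[-28,-29,0],"turn":[0,0,0],"gripper":0},{"offset":[-28,-29,0],"turn":[0,0,0],"gripper":0},{"offset":[-28,-29,0],"turn":[0,0,0],"gripper":0},{"offset":[-28,-29,0],"turn":[0,0,0],"gripper":0},{"offset":[-28,-29,0],"turn":[0,0,0],"gripper":0},{"offset":[-28,-29,0],"turn":[0,0,0],"gripper":0}]'
python3 -m jog '[{"offset":[-28,-29,0],"turn":[0,0,0],"gripper":0},{"offset":[-28,-29,0],"turn":[0,0,0],"gripper":0},{"offset":[-28,-29,0],"turn":[0,0,0],"gripper":0},{"offset":[-28,-29,0],"turn":[0,0,0],"gripper":0},{"offset":[-28,-29,0],"turn":[0,0,0],"gripper":0},{"offset":[-28,-29,0],"turn":[0,0,0],"gripper":0},{"offset":[-28,-29,0],"turn":[0,0,0],"gripper":0},{"offset":[-28,-29,0],"turn":[0,0,0],"gripper":0}]'
python3 -m jog '[{"offset":[0,0,0],"turn":[0,0,1.5],"gripper":0},{"offset":[0,0,0],"turn":[0,0,1.5],"gripper":0},{"offset":[0,0,0],"turn":[0,0,1.5],"gripper":0},{"offset":[0,0,0],"turn":[0,0,1.5],"gripper":0},{"offset":[0,0,0],"turn":[0,0,1.5],"gripper":0},{"offset":[0,0,0],"turn":[0,0,1.5],"gripper":0},{"offset":[0,0,0],"turn":[0,0,1.5],"gripper":0},{"offset":[0,0,0],"turn":[0,0,1.5],"gripper":0}]'
```

```text
clock: 2.9
eef_pos: [0.3704, 0.2952, 0.2186]
eef_rot: [180.0, 0.0, 156.9]
ft_force: [0.1, -1.0, 0.2]
opening: 0.0001
clock: 3.7
eef_pos: [0.4856, -0.006, 0.2187]
eef_rot: [180.0, 0.0, 156.9]
ft_force: [1.7, 1.1, 0.8]
opening: 0.0001
clock: 4.5
eef_pos: [0.4852, -0.0044, 0.2186]
eef_rot: [180.0, -0.0, 96.6]
ft_force: [0.0, 0.0, -0.0]
opening: 0.0001
```

```bash
python3 -m jog '[{"offset":[0,0,24],"turn":[0,0,0.2],"gripper":0},{"offset":[0,0,24],"turn":[0,0,0],"gripper":0},{"offset":[0,0,24],"turn":[0,0,0],"gripper":0},{"offset":[-12,0,0],"turn":[0,0,0],"gripper":0},{"offset":[-12,0,0],"turn":[0,0,0],"gripper":0},{"offset":[-8,0,0],"turn":[0,0,0],"gripper":0},{"offset":[0,0,0],"turn":[0,0,0],"gripper":0}]'
python3 - <<'E'
from h import *
for n in("scene","top"):
    p=eyes.get_image(n);save(p,n+"1.png",(200,110,350,222),4)
s=manip.state();print(s["eef_pos"],s["eef_rot"],s["q"].round(1))
E
```

```text
clock: 5.2
eef_pos: [0.4894, -0.0385, 0.1477]
eef_rot: [179.9, 0.0, 95.7]
ft_force: [-0.3, -0.2, 0.2]
opening: -0.0
[ 0.48899282 -0.03660314  0.14722815] [ 1.79907664e+02 -1.31048806e-02  9.58726422e+01] [-21.8  22.5  25.7 116.7 -13.9  43.6  18.2]
```

View pics/scene1.png

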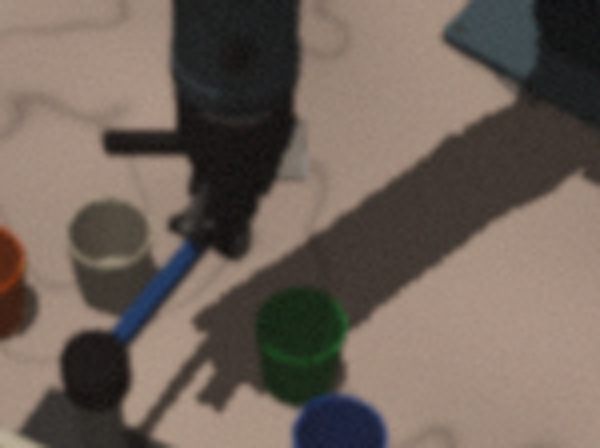

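View pics/top1.png

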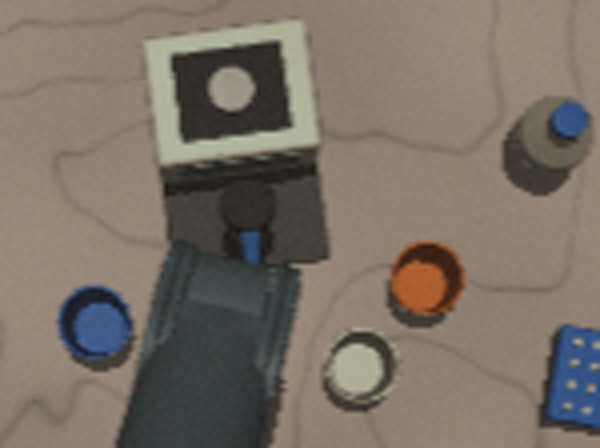

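```bash
python3 -m jog '[{"offset":[-5,0,0],"turn":[0,0,0],"gripper":0},{"offset":[-5,0,0],"turn":[0,0,0],"gripper":0},{"offset":[-6,-0.6,0],"turn":[0,0,-0.5],"gripper":0},{"offset":[-6,-0.6,0],"turn":[0,0,-0.5],"gripper":0},{"offset":[-8,-0.8,0],"turn":[0,0,-0.75],"gripper":0},{"offset":[-8,-0.8,0],"turn":[0,0,-0.75],"gripper":0},{"offset":[-8,-0.8,0],"turn":[0,0,-0.75],"gripper":0},{"offset":[-8,-0.8,0],"turn":[0,0,-0.75],"gripper":0}]'
python3 - <<'E'
from h import *
p=eyes.get_image("scene");save(p,"scene2.png",(170,110,320,222),4)
s=manip.state();y=np.radians(s["eef_rot"][2]);d=s["eef_pos"][:2]-[.616,-.0538]
print(s["eef_pos"],s["eef_rot"],d@[np.cos(y),np.sin(y)],d@[np.sin(y),-np.cos(y)])
E
```

```text
clock: 6.1
eef_pos: [0.4957, -0.0904, 0.1464]
eef_rot: [-180.0, 0.0, 116.1]
ft_force: [0.4, -0.8, -0.7]
opening: 0.0001
[ 0.49615554 -0.09193197  0.14662588] [1.79988604e+02 7.55434566e-02 1.16175508e+02] 0.01864463203224389 -0.12437491188079484
```

View pics/scene2.png

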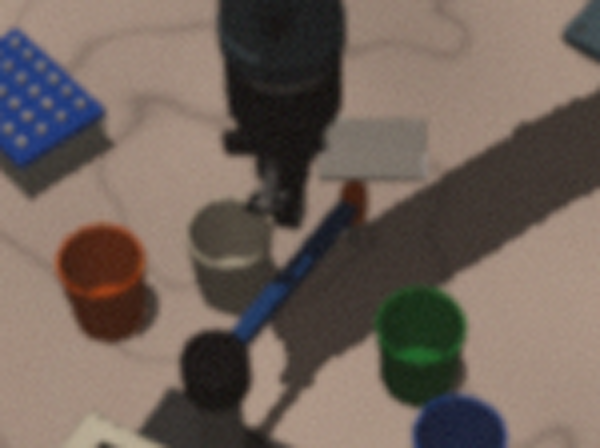

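```bash
python3 - <<'E'
from h import *
p=eyes.get_image("scene")
f=lambda X:((proj(p,X)-[170,110]+.5)*4-.5).round(0)
e=manip.state()["eef_pos"]
for z in(.13,.138,.158,.18): print(z,f([e[0],e[1],z]))
h=np.array([.616,-.0538])
for az in(185.5,190,195,206):
  a=np.radians(az);print(az,f([*(h+.17*np.array([np.cos(a),np.sin(a)])),.147]),f([*(h+.03*np.array([np.cos(a),np.sin(a)])),.15]))
save(p,"scene3.png",(200,110,300,190),7.5)
t=eyes.get_image("top");save(t,"top3.png",(200,110,350,222),4)
print(manip.state()["ft_force"])
E
```

```text
0.13 [290. 246.]
0.138 [290. 239.]
0.158 [289. 223.]
0.18 [288. 204.]
185.5 [356. 203.] [245. 338.]
190 [340. 196.] [242. 337.]
195 [321. 189.] [239. 335.]
206 [279. 178.] [231. 333.]
[ 0.1223286   0.02892832 -0.16204665]
```

View pics/scene3.png

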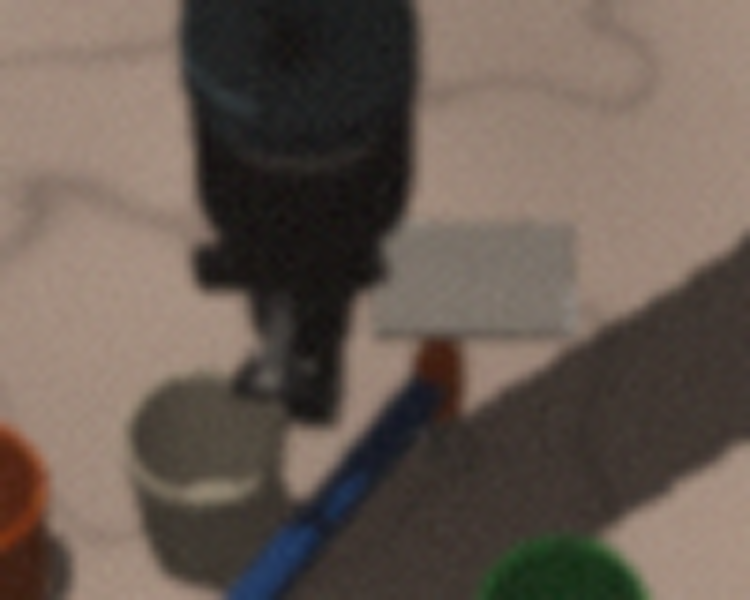

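View pics/top3.png

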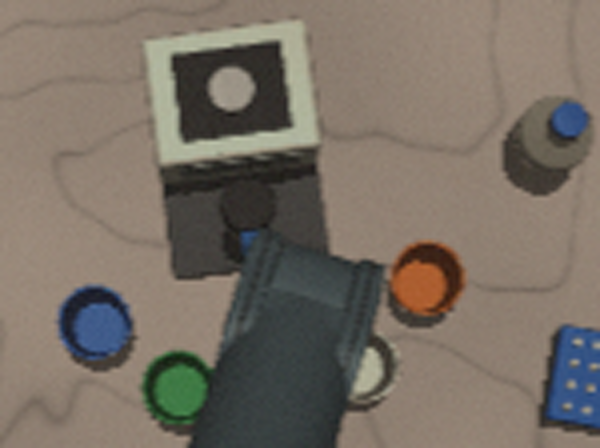

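```bash
python3 -m jog '[{"offset":[0,0,-30],"turn":[0,0,0],"gripper":0},{"offset":[16,0.2,0],"turn":[0,0,1.5],"gripper":0},{"offset":[16,0.2,0],"turn":[0,0,1.5],"gripper":0},{"offset":[12,0.2,0],"turn":[0,0,1],"gripper":0},{"offset":[27,0,0],"turn":[0,0,0],"gripper":0},{"offset":[0,0,28],"turn":[0,0,0],"gripper":0},{"offset":[0,0,28],"turn":[0,0,0],"gripper":0},{"offset":[0,0,0],"turn":[0,0,0],"gripper":0}]'
python3 - <<'E'
from h import *
p=eyes.get_image("scene");save(p,"scene4.png",(200,110,320,200),6)
f=lambda X:((proj(p,X)-[200,110]+.5)*6-.5).round(0)
s=manip.state();y=np.radians(s["eef_rot"][2]);d=s["eef_pos"][:2]-[.616,-.0538];e=s["eef_pos"]
print(s["eef_pos"],s["eef_rot"],d@[np.cos(y),np.sin(y)],d@[np.sin(y),-np.cos(y)])
for z in(e[2]-.008,e[2]+.012): print(f([e[0],e[1],z]))
E
```

```text
clock: 7.05
eef_pos: [0.4764, -0.0206, 0.1179]
eef_rot: [-179.6, -0.0, 95.9]
ft_force: [-1.2, -0.3, 0.1]
opening: -0.0003
[ 0.47772593 -0.02111966  0.11953578] [-1.79790834e+02  2.64334580e-03  9.58819537e+01] 0.046678508270845895 -0.13419702174469375
[394. 441.]
[395. 417.]
```

View pics/scene4.png

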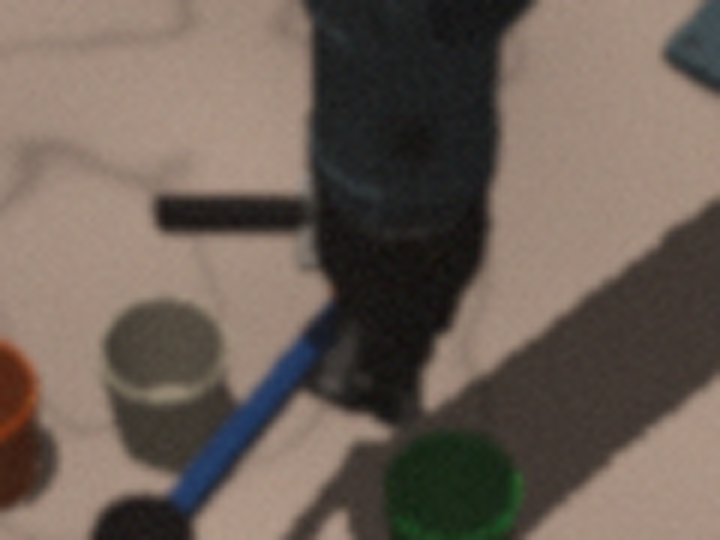

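```bash
python3 -m jog '[{"offset":[0,9,7],"turn":[0,0,0],"gripper":0},{"offset":[-10,0,0],"turn":[0,0,0],"gripper":0},{"offset":[-9,0,0],"turn":[0,0,0],"gripper":0},{"offset":[-5,0,0],"turn":[0,0,0],"gripper":0},{"offset":[-5,0,0],"turn":[0,0,0],"gripper":0},{"offset":[-6,-0.6,0],"turn":[0,0,-0.5],"gripper":0},{"offset":[-6,-0.6,0],"turn":[0,0,-0.5],"gripper":0},{"offset":[-6,-0.6,0],"turn":[0,0,-0.5],"gripper":0}]'
python3 - <<'E'
from h import *
p=eyes.get_image("scene");save(p,"scene5.png",(180,110,300,200),6)
s=manip.state();y=np.radians(s["eef_rot"][2]);d=s["eef_pos"][:2]-[.616,-.0538];e=s["eef_pos"]
print(s["eef_pos"],s["eef_rot"],d@[np.cos(y),np.sin(y)],d@[np.sin(y),-np.cos(y)])
E
```

```text
clock: 7.9
eef_pos: [0.4918, -0.0676, 0.1136]
eef_rot: [180.0, -0.0, 103.5]
ft_force: [-0.2, 1.1, 0.4]
opening: -0.0002
[ 0.49196294 -0.06886321  0.11369997] [1.79985554e+02 1.79254262e-02 1.03563690e+02] 0.014446836130337851 -0.12411036428283387
```

View pics/scene5.png

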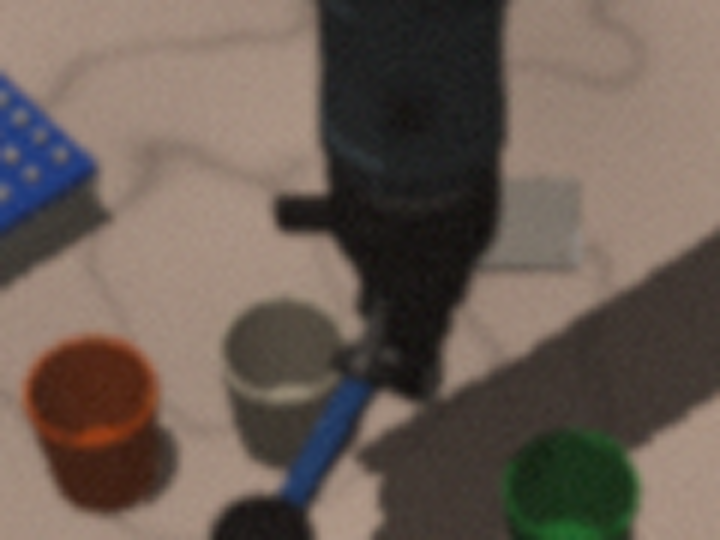

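```bash
python3 -m jog '[{"offset":[-5.4,-0.4,0],"turn":[0,0,-0.5],"gripper":0},{"offset":[-8.1,-0.6,0],"turn":[0,0,-0.75],"gripper":0},{"offset":[-8.1,-0.6,0],"turn":[0,0,-0.75],"gripper":0},{"offset":[-8.1,-0.6,0],"turn":[0,0,-0.75],"gripper":0},{"offset":[-8.1,-0.6,0],"turn":[0,0,-0.75],"gripper":0},{"offset":[-8.1,-0.6,0],"turn":[0,0,-0.75],"gripper":0},{"offset":[-8.1,-0.6,0],"turn":[0,0,-0.75],"gripper":0},{"offset":[-8.1,-0.6,0],"turn":[0,0,-0.75],"gripper":0}]'
python3 -m jog '[{"offset":[-5.4,-0.4,0],"turn":[0,0,-0.5],"gripper":0},{"offset":[-5.4,-0.4,0],"turn":[0,0,-0.5],"gripper":0},{"offset":[0,0,0],"turn":[0,0,0],"gripper":0}]'
python3 - <<'E'
from h import *
p=eyes.get_image("scene");save(p,"scene6.png",(160,110,280,200),6)
f=lambda X:((proj(p,X)-[160,110]+.5)*6-.5).round(0)
s=manip.state();y=np.radians(s["eef_rot"][2]);d=s["eef_pos"][:2]-[.616,-.0538];e=s["eef_pos"]
print(s["eef_pos"],s["eef_rot"],d@[np.cos(y),np.sin(y)],d@[np.sin(y),-np.cos(y)])
for az in range(234,256,3):
  a=np.radians(az);u=np.array([np.cos(a),np.sin(a)]);print(az,*[f([*(d0:=np.array([.616,-.0538])+r*u),.158]) for r in(.17,.1,.03)])
p=eyes.get_image("top");save(p,"top6.png",(220,120,340,210),6)
E
```

```text
clock: 8.75
eef_pos: [0.5141, -0.125, 0.1133]
eef_rot: [-180.0, -0.1, 132.3]
ft_force: [-2.1, 0.2, -0.7]
opening: 0.0002
clock: 9.05
eef_pos: [0.5217, -0.1338, 0.1134]
eef_rot: [-180.0, 0.0, 137.1]
ft_force: [-0.1, 0.0, -0.8]
opening: -0.0
[ 0.52166392 -0.13340111  0.11344833] [1.79994111e+02 1.01870753e-02 1.37045286e+02] 0.014802076886510522 -0.12254195399967036
234 [306. 257.] [339. 370.] [373. 491.]
237 [288. 261.] [328. 373.] [370. 492.]
240 [270. 266.] [317. 376.] [367. 493.]
243 [253. 272.] [307. 380.] [364. 494.]
246 [236. 278.] [296. 384.] [360. 495.]
249 [219. 285.] [286. 388.] [357. 497.]
252 [202. 293.] [276. 393.] [354. 498.]
255 [186. 302.] [267. 398.] [351. 500.]
```

View pics/scene6.png

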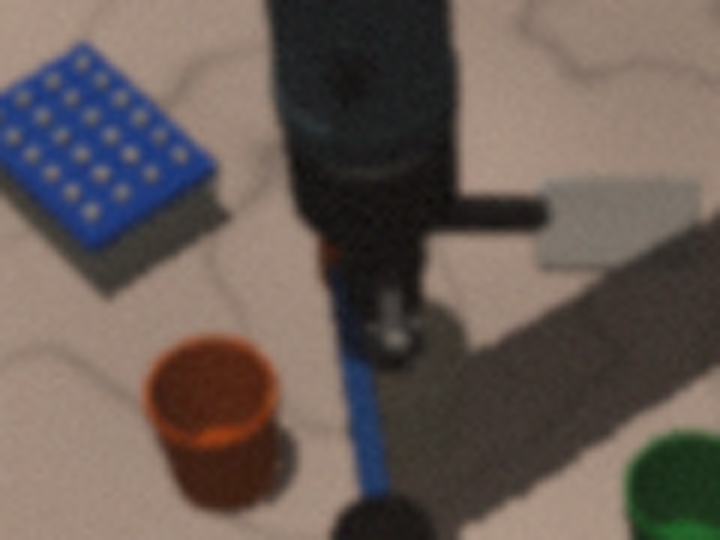

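View pics/top6.png

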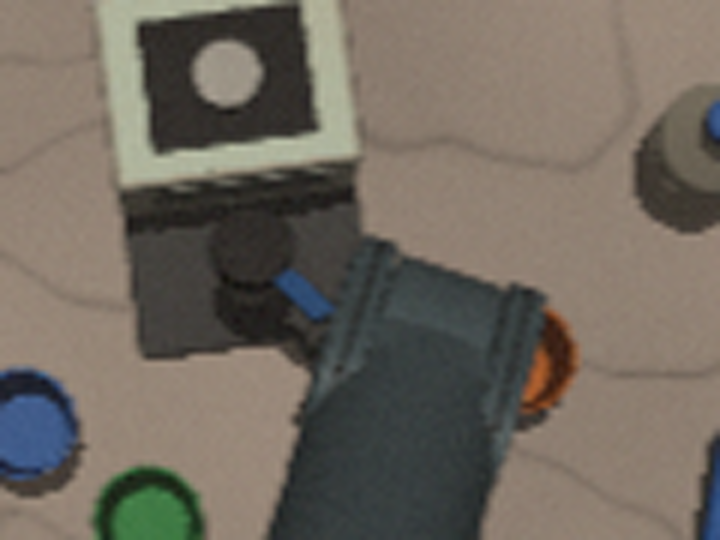

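```bash
python3 -m jog '[{"offset":[-5.4,-0.4,0],"turn":[0,0,-0.5],"gripper":0},{"offset":[-8.1,-0.6,0],"turn":[0,0,-0.75],"gripper":0},{"offset":[-8.1,-0.6,0],"turn":[0,0,-0.75],"gripper":0},{"offset":[-8.1,-0.6,0],"turn":[0,0,-0.75],"gripper":0},{"offset":[-5.4,-0.4,0],"turn":[0,0,-0.5],"gripper":0},{"offset":[-4.3,-0.3,0],"turn":[0,0,-0.4],"gripper":0},{"offset":[-2.2,-0.2,0],"turn":[0,0,-0.2],"gripper":0},{"offset":[0,0,0],"turn":[0,0,0],"gripper":0}]'
python3 - <<'E'
from h import *
p=eyes.get_image("scene");save(p,"scene7.png",(160,110,280,200),6)
s=manip.state();y=np.radians(s["eef_rot"][2]);d=s["eef_pos"][:2]-[.616,-.0538];e=s["eef_pos"]
print(s["eef_pos"],s["eef_rot"],d@[np.cos(y),np.sin(y)],d@[np.sin(y),-np.cos(y)])
E
```

```text
clock: 9.95
eef_pos: [0.5539, -0.1591, 0.1134]
eef_rot: [180.0, -0.0, 156.4]
ft_force: [0.5, -0.2, 0.8]
opening: -0.0002
[ 0.55398472 -0.15890825  0.11340701] [1.79987630e+02 1.13862653e-02 1.56370297e+02] 0.014685703857588023 -0.12115266678504895
```

View pics/scene7.png

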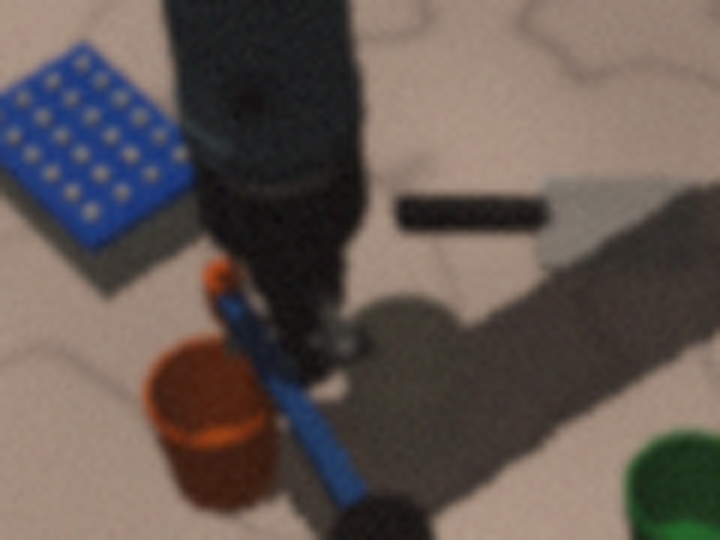

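```bash
python3 -m jog '[{"offset":[-2.9,-0.2,0],"turn":[0,0,-0.27],"gripper":0},{"offset":[-2.9,-0.2,0],"turn":[0,0,-0.27],"gripper":0},{"offset":[-2.9,-0.2,0],"turn":[0,0,-0.27],"gripper":0},{"offset":[0,0,0],"turn":[0,0,0],"gripper":0},{"offset":[6,0,0],"turn":[0,0,0],"gripper":0},{"offset":[15,0,0],"turn":[0,0,0],"gripper":0},{"offset":[30,0,0],"turn":[0,0,0],"gripper":0},{"offset":[30,0,0],"turn":[0,0,0],"gripper":0}]'
python3 -m jog '[{"offset":[0,0,-40],"turn":[0,0,0],"gripper":0},{"offset":[0,0,-40],"turn":[0,0,0],"gripper":0},{"offset":[30,-25,-10],"turn":[0,0,0],"gripper":0},{"offset":[30,-25,0],"turn":[0,0,0],"gripper":0},{"offset":[30,-25,0],"turn":[0,0,0],"gripper":0}]'
python3 - <<'E'
from h import *
import pickle
P={n:eyes.get_image(n) for n in("top","scene")}
pickle.dump(P,open("P8.pkl","wb"))
save(P["top"],"top8.png",(205,105,385,225),4.4)
save(P["scene"],"scene8.png",(160,130,310,240),5)
print(manip.state()["q"].round(1))
E
```

```text
clock: 10.8
eef_pos: [0.4846, -0.1355, 0.1134]
eef_rot: [180.0, 0.0, 160.5]
ft_force: [-0.3, -0.5, 0.2]
opening: 0.0004
clock: 11.3
eef_pos: [0.3745, -0.1767, 0.2039]
eef_rot: [180.0, 0.1, 160.5]
ft_force: [0.2, -0.1, 0.1]
opening: 0.0001
[  9.9   8.4  10.4 123.4  -2.   48.5  91.7]
```

View pics/scene8.png

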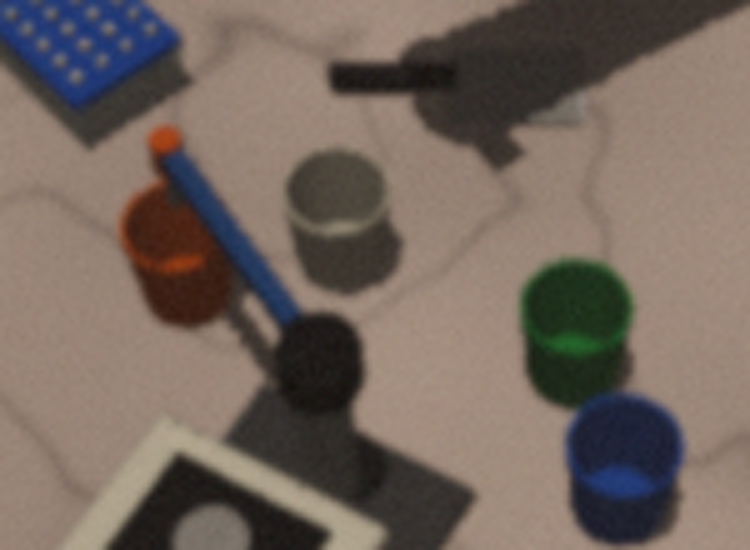

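View pics/top8.png

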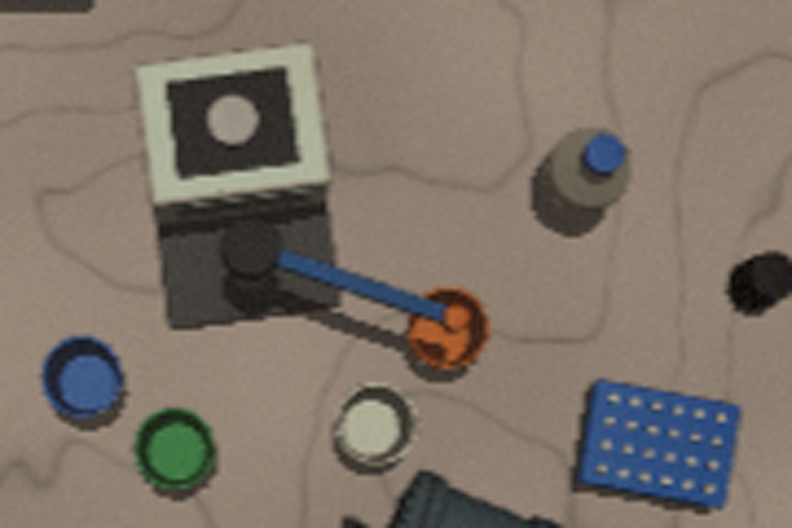

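```bash
python3 - <<'E'
from h import *
import pickle
P=pickle.load(open("P8.pkl","rb"))
o={"top":(205,105,4.4),"scene":(160,130,5)}
for n,q in(("top",(458,316)),("scene",(165,138))):
    x0,y0,s=o[n];r=ray(P[n],(q[0]+.5)/s-.5+x0,(q[1]+.5)/s-.5+y0,.162)[:2];d=r-[.616,-.0538]
    B={"top":[.5631,-.2184],"scene":[.5646,-.2211]}[n]
    print(n,r.round(4),np.hypot(*d),np.degrees(np.arctan2(d[1],d[0]))%360,"vs beaker",(r-B).round(4))
e=manip.state();y=np.radians(e["eef_rot"][2]);p=e["eef_pos"]
w=np.array([.469,.4198])-p[:2];print("to green, tool x,y:",w@[np.cos(y),np.sin(y)],w@[np.sin(y),-np.cos(y)],p)
E
```

```text
top [ 0.5627 -0.2167] 0.1713393919299627 251.88889600322602 vs beaker [-0.0004  0.0017]
scene [ 0.5633 -0.2177] 0.1721712947531964 252.18693319351303 vs beaker [-0.0013  0.0034]
to green, tool x,y: 0.1100236403869989 0.5956533558770817 [ 0.37046336 -0.17786099  0.20316203]
```

```bash
python3 -m jog '[{"offset":[-23,39,-5],"turn":[0,0,0],"gripper":0},{"offset":[-23,39,-5],"turn":[0,0,0],"gripper":0},{"offset":[12,39,0],"turn":[0,0,0],"gripper":0},{"offset":[12,39,0],"turn":[0,0,0],"gripper":0},{"offset":[12,39,0],"turn":[0,0,0],"gripper":0},{"offset":[12,39,0],"turn":[0,0,0],"gripper":0},{"offset":[12,39,0],"turn":[0,0,0],"gripper":0},{"offset":[12,39,0],"turn":[0,0,0],"gripper":0}]'
python3 -m jog '[{"offset":[12,39,0],"turn":[0,0,0],"gripper":0},{"offset":[12,39,0],"turn":[0,0,0],"gripper":0},{"offset":[12,39,0],"turn":[0,0,0],"gripper":0},{"offset":[12,39,0],"turn":[0,0,0],"gripper":0},{"offset":[12,39,0],"turn":[0,0,0],"gripper":0},{"offset":[12,39,0],"turn":[0,0,0],"gripper":0},{"offset":[12,39,0],"turn":[0,0,0],"gripper":0},{"offset":[0,0,0],"turn":[0,0,0],"gripper":0}]'
python3 - <<'E'
from h import *
e=manip.state();y=np.radians(e["eef_rot"][2]);p=e["eef_pos"]
w=np.array([.469,.4198])-p[:2];print("to green, tool x,y:",w@[np.cos(y),np.sin(y)],w@[np.sin(y),-np.cos(y)],p,e["q"].round(1))
E
```

```text
clock: 12.2
eef_pos: [0.4552, 0.1285, 0.2136]
eef_rot: [180.0, 0.0, 160.5]
ft_force: [0.2, -0.4, -0.3]
opening: -0.0
clock: 13.0
eef_pos: [0.4645, 0.4191, 0.2132]
eef_rot: [179.7, -0.2, 160.9]
ft_force: [-0.8, 0.9, -0.3]
opening: 0.0004
to green, tool x,y: -0.003990635883620305 0.0021530118583558268 [0.46452465 0.41907068 0.21318191] [-40.7  28.8  -7.5  92.2   3.9  59.1  21.6]
```

```bash
python3 -m jog '[{"offset":[-4,2,0],"turn":[0,0,0],"gripper":0},{"offset":[0,0,30],"turn":[0,0,0],"gripper":0},{"offset":[0,0,35],"turn":[0,0,0],"gripper":0},{"offset":[0,0,35],"turn":[0,0,0],"gripper":0},{"offset":[0,0,25],"turn":[0,0,0],"gripper":0},{"offset":[0,0,0],"turn":[0,0,0],"gripper":0}]'
python3 - <<'E'
from h import *
p=eyes.get_image("scene");save(p,"scene9.png",(330,190,450,290),6)
q=eyes.get_image("top");save(q,"top9.png",(100,130,220,230),6)
s=manip.state();e=s["eef_pos"];print(e,s["ft_force"])
f=lambda X:((proj(p,X)-[330,190]+.5)*6-.5).round(0)
for dz in(-.008,.0,.012): print(f([e[0],e[1],e[2]+dz]))
print(f([.469,.4198,.062]))
E
```

```text
clock: 13.6
eef_pos: [0.4705, 0.4082, 0.0849]
eef_rot: [-179.6, -0.1, 160.4]
ft_force: [-0.2, -0.2, 0.1]
opening: 0.0004
[0.47265664 0.41113844 0.08901591] [-0.60038091  0.83048269  0.4608879 ]
[410. 504.]
[415. 497.]
[423. 486.]
[421. 527.]
```

View pics/scene9.png

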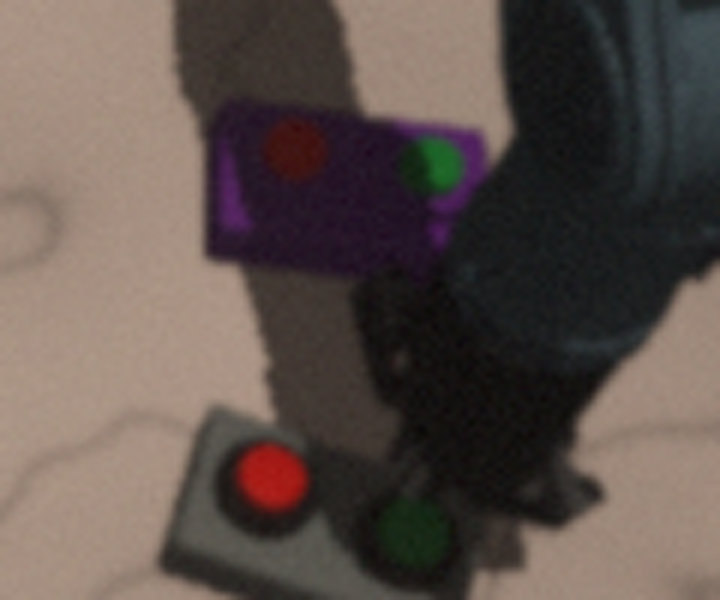

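View pics/top9.png

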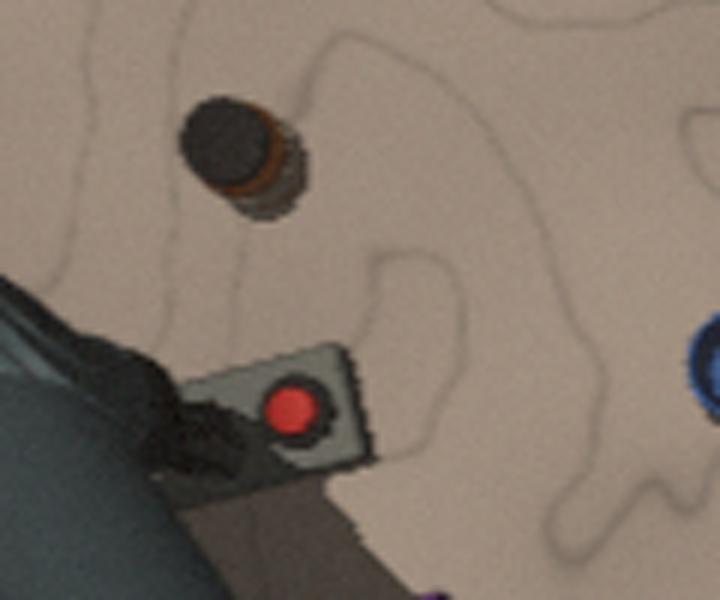

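```bash
python3 -m jog '[{"offset":[0,0,0],"turn":[0,0,0],"gripper":0},{"offset":[0,0,0],"turn":[0,0,0],"gripper":0},{"offset":[0,0,0],"turn":[0,0,0],"gripper":0}]'
python3 - <<'E'
from h import *
s=manip.state();print(s)
p=eyes.get_image("scene");save(p,"scene10.png",(330,190,450,290),6)
e=manip.state()["eef_pos"];print(e)
f=lambda X:((proj(p,X)-[330,190]+.5)*6-.5).round(0)
for dz in(-.008,.0,.012): print(f([e[0],e[1],e[2]+dz]))
E
```

```text
clock: 14.0
eef_pos: [0.4725, 0.4126, 0.0897]
eef_rot: [179.9, 0.1, 160.5]
ft_force: [0.0, -0.7, -0.9]
opening: -0.0001
{'clock': 14.0, 'q': array([-40.63578885,  37.49756541,  -6.50340946,  96.69234479,
         5.51392657,  46.00314144,  20.83235295]), 'joint_velocities': array([-0.06732564,  0.4611376 ,  0.09956326,  0.19314213,  0.01915583,
       -0.07169684,  0.0102036 ]), 'tau': array([ 8.30222759e-02, -5.99004078e+01, -6.71538748e-01, -2.12994719e+01,
        1.41384895e-02, -4.91267579e-03,  1.18041720e-03]), 'eef_pos': array([0.47248489, 0.41255359, 0.08969456]), 'eef_rot': array([1.79897068e+02, 5.84801593e-02, 1.60464013e+02]), 'ft_force': array([ 0.01065834, -0.67458587, -0.86371428]), 'ft_torque': array([-0.00243252,  0.00766108, -0.01036249]), 'opening': -9.291702004661073e-05}
[0.47225851 0.41250014 0.08938561]
[414. 505.]
[419. 498.]
[426. 487.]
```

View pics/scene10.png

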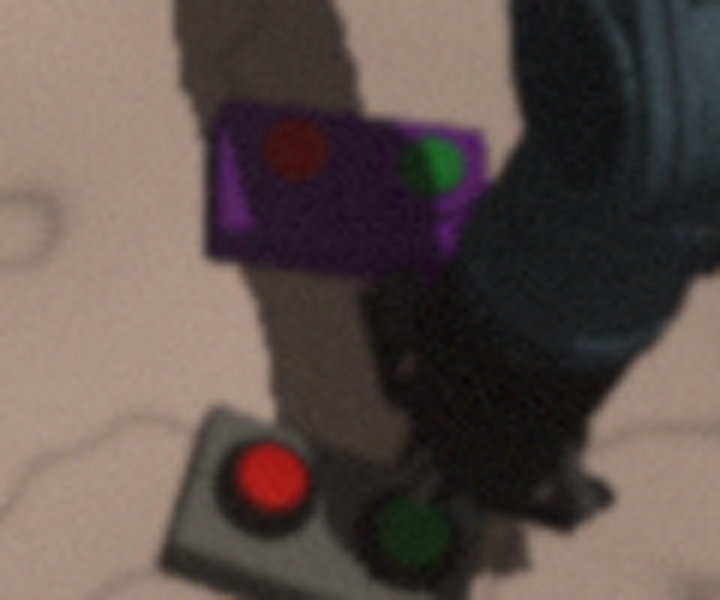

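```bash
python3 -m jog '[{"offset":[5.5,6,0],"turn":[0,0,0],"gripper":0},{"offset":[0,0,5],"turn":[0,0,0],"gripper":0},{"offset":[0,0,5],"turn":[0,0,0],"gripper":0},{"offset":[0,0,5],"turn":[0,0,0],"gripper":0},{"offset":[0,0,0],"turn":[0,0,0],"gripper":0},{"offset":[0,0,0],"turn":[0,0,0],"gripper":0}]'
python3 - <<'E'
from h import *
p=eyes.get_image("scene");save(p,"scene11.png",(330,190,450,310),5)
e=manip.state()["eef_pos"];print(e)
f=lambda X:((proj(p,X)-[330,190]+.5)*5-.5).round(0)
for dz in(-.008,.0,.012): print(f([e[0],e[1],e[2]+dz]))
E
```

```text
clock: 14.65
eef_pos: [0.4686, 0.4193, 0.073]
eef_rot: [-180.0, -0.0, 160.5]
ft_force: [-0.4, 0.1, -0.1]
opening: -0.0
[0.46873849 0.4194801  0.07329637]
[352. 436.]
[356. 430.]
[362. 421.]
```

View pics/scene11.png

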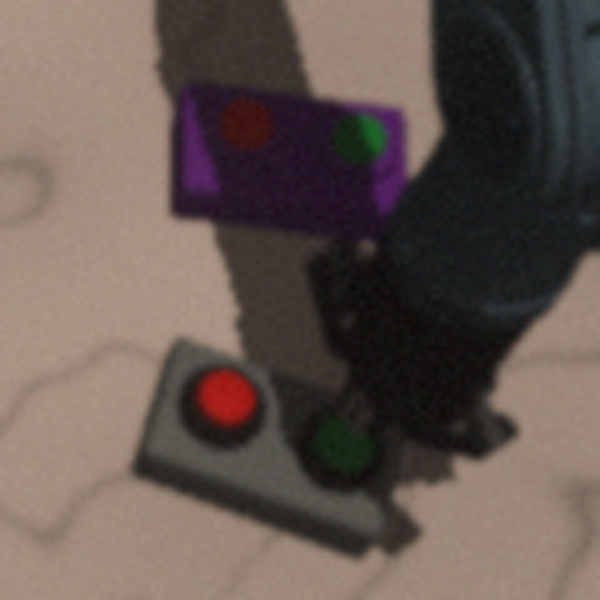

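```bash
python3 -m jog '[{"offset":[0,0,3],"turn":[0,0,0],"gripper":0},{"offset":[0,0,2],"turn":[0,0,0],"gripper":0},{"offset":[0,0,2],"turn":[0,0,0],"gripper":0},{"offset":[0,0,2],"turn":[0,0,0],"gripper":0},{"offset":[0,0,0],"turn":[0,0,0],"gripper":0}]'
python3 -m jog '[{"offset":[0,0,2],"turn":[0,0,0],"gripper":0},{"offset":[0,0,2],"turn":[0,0,0],"gripper":0},{"offset":[0,0,2],"turn":[0,0,0],"gripper":0},{"offset":[0,0,0],"turn":[0,0,0],"gripper":0}]'
python3 - <<'E'
from h import *
p=eyes.get_image("scene");save(p,"scene12.png",(330,190,450,310),5)
s=manip.state();print(s["eef_pos"],s["ft_force"])
E
```

```text
clock: 15.2
eef_pos: [0.4685, 0.4194, 0.064]
eef_rot: [-180.0, -0.0, 160.5]
ft_force: [-0.1, -0.4, -0.2]
opening: -0.0
clock: 15.6
eef_pos: [0.4684, 0.4194, 0.058]
eef_rot: [-180.0, -0.0, 160.5]
ft_force: [0.0, -0.9, 0.2]
opening: 0.0
[0.46856947 0.41949304 0.0582159 ] [-0.02888456 -0.00497121  0.26219139]
```

View pics/scene12.png

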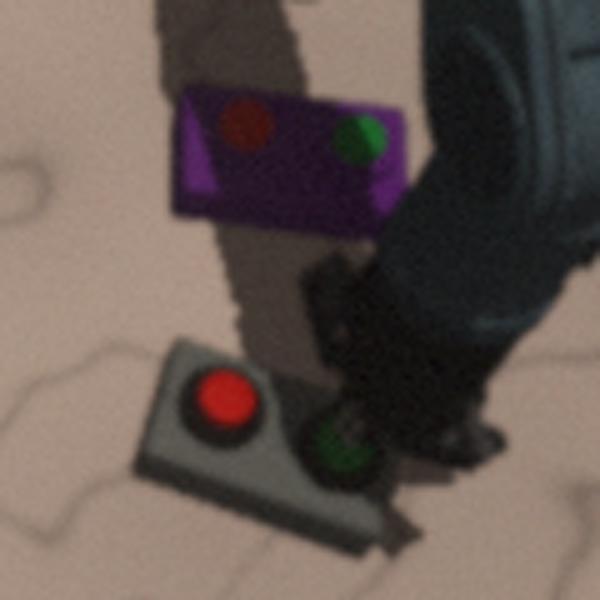

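```bash
python3 -m jog '[{"offset":[0,0,2],"turn":[0,0,0],"gripper":0},{"offset":[0,0,2],"turn":[0,0,0],"gripper":0},{"offset":[0,0,2],"turn":[0,0,0],"gripper":0},{"offset":[0,0,0],"turn":[0,0,0],"gripper":0}]'
python3 -m jog '[{"offset":[0,0,2],"turn":[0,0,0],"gripper":0},{"offset":[0,0,0],"turn":[0,0,0],"gripper":0}]'
python3 -m jog '[{"offset":[0,0,2],"turn":[0,0,0],"gripper":0},{"offset":[0,0,0],"turn":[0,0,0],"gripper":0}]'
```

```text
clock: 16.05
eef_pos: [0.4684, 0.4194, 0.052]
eef_rot: [-180.0, -0.0, 160.5]
ft_force: [-0.4, 0.4, -0.7]
opening: 0.0003
clock: 16.25
eef_pos: [0.4685, 0.4195, 0.0501]
eef_rot: [-180.0, -0.0, 160.5]
ft_force: [-0.1, 0.0, -0.6]
opening: 0.0004
clock: 16.45
eef_pos: [0.4688, 0.4197, 0.0484]
eef_rot: [180.0, 0.0, 160.5]
ft_force: [-0.3, 0.9, 2.2]
opening: 0.0002
```

```bash
python3 -m jog '[{"offset":[0,0,2],"turn":[0,0,0],"gripper":0},{"offset":[0,0,2],"turn":[0,0,0],"gripper":0},{"offset":[0,0,0],"turn":[0,0,0],"gripper":0}]'
python3 -m jog '[{"offset":[0,0,1.5],"turn":[0,0,0],"gripper":0},{"offset":[0,0,0],"turn":[0,0,0],"gripper":0}]'
python3 -m jog '[{"offset":[0,0,1],"turn":[0,0,0],"gripper":0},{"offset":[0,0,0],"turn":[0,0,0],"gripper":0}]'
```

```text
clock: 16.75
eef_pos: [0.4688, 0.4198, 0.0445]
eef_rot: [180.0, 0.0, 160.5]
ft_force: [-0.2, -0.6, 3.8]
opening: 0.0001
clock: 16.95
eef_pos: [0.4688, 0.4198, 0.0432]
eef_rot: [180.0, 0.0, 160.5]
ft_force: [-0.3, -0.2, 4.9]
opening: 0.0001
clock: 17.15
eef_pos: [0.4689, 0.4198, 0.0431]
eef_rot: [180.0, 0.0, 160.5]
ft_force: [-3.0, -1.2, 13.3]
opening: -0.0001
```

```bash
python3 -m jog '[{"offset":[0,0,-6],"turn":[0,0,0],"gripper":0},{"offset":[0,0,-15],"turn":[0,0,0],"gripper":0},{"offset":[0,0,-40],"turn":[0,0,0],"gripper":0},{"offset":[0,0,-40],"turn":[0,0,0],"gripper":0},{"offset":[0,0,-40],"turn":[0,0,0],"gripper":0},{"offset":[25,25,-10],"turn":[0,0,0],"gripper":0},{"offset":[25,25,0],"turn":[0,0,0],"gripper":0},{"offset":[25,25,0],"turn":[0,0,0],"gripper":0}]'
python3 -m jog '[{"offset":[25,25,0],"turn":[0,0,0],"gripper":0},{"offset":[25,25,0],"turn":[0,0,0],"gripper":0},{"offset":[0,0,0],"turn":[0,0,0],"gripper":0},{"offset":[0,0,0],"turn":[0,0,0],"gripper":0}]'
python3 - <<'E'
from h import *
import pickle
P0=pickle.load(open("P.pkl","rb"))
for n in("top","scene"):
    p=eyes.get_image(n);save(p,n+"13.png",s=1.5)
    d=cv2.absdiff(p["frame"],P0[n]["frame"]).max(2);cv2.imwrite(f"pics/d_{n}.png",cv2.resize(np.clip(d.astype(int)*3,0,255).astype(np.uint8),None,fx=1.5,fy=1.5))
    save(p,n+"13c.png",(205,105,385,225) if n=="top" else (160,130,310,240),4.4)
s=manip.state();print(s["eef_pos"],s["ft_force"],s["joint_velocities"].round(2))
E
```

```text
clock: 17.95
eef_pos: [0.4227, 0.5164, 0.1943]
eef_rot: [179.9, 0.0, 160.4]
ft_force: [0.1, 0.0, 0.0]
opening: 0.0
clock: 18.35
eef_pos: [0.3917, 0.5795, 0.1928]
eef_rot: [-180.0, -0.0, 160.6]
ft_force: [0.4, -0.6, -0.5]
opening: 0.0003
[0.39383347 0.5777388  0.19297079] [-0.13221524 -0.47123767 -0.38865676] [ 0.59 -0.18  0.29  0.07 -0.05 -0.09  0.03]
```

View pics/scene13.png

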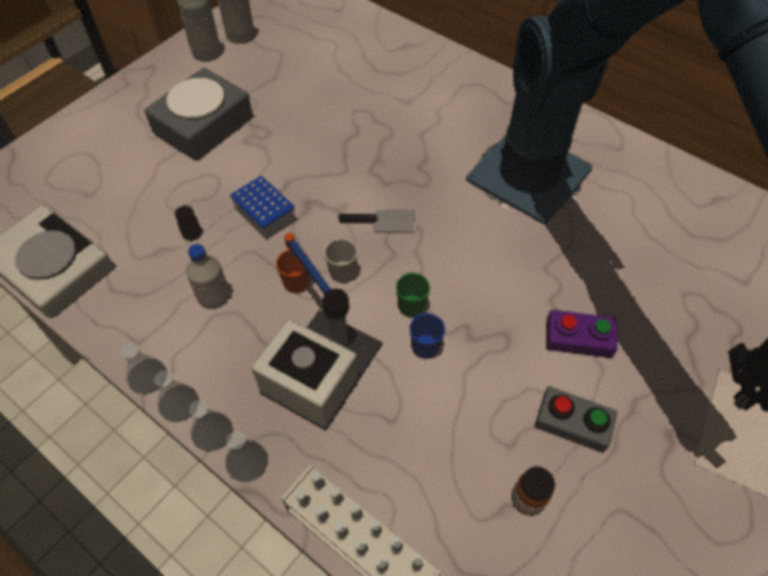

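View pics/top13c.png

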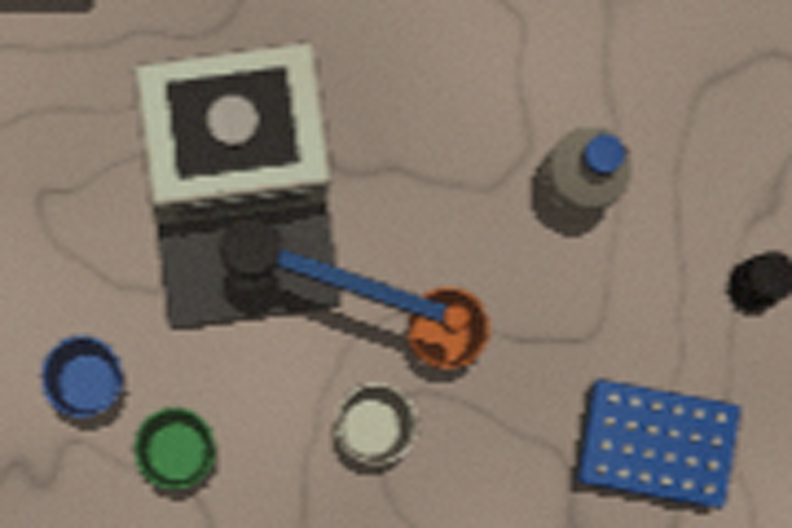

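View pics/d_scene.png

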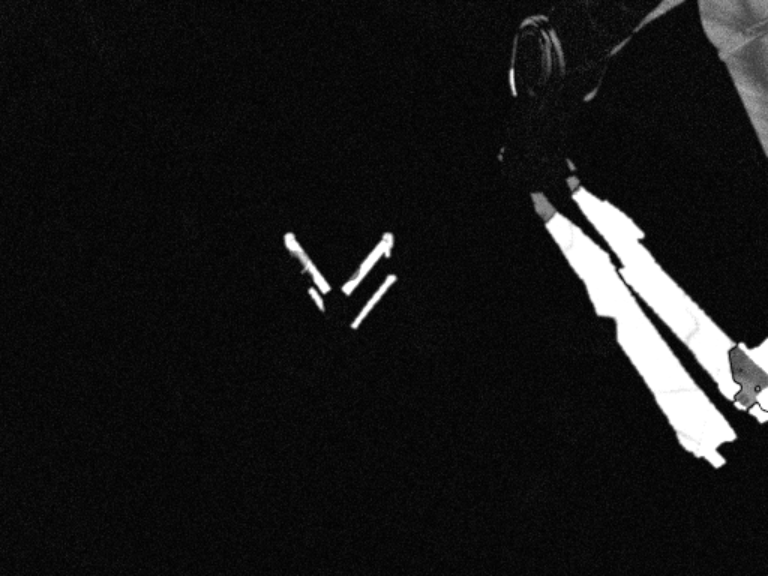

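The pictures show the spout over the orange beaker (top crop 456,317; scene 290,240). The difference image shows changes only at the swing arm, the robot and their shadows, so nothing else moved and the buttons are back up.

```bash
python3 - <<'E'
from cell import workorder
print(workorder.job_done())
E
```

```text
the job is handed in; nothing more can be done
None
```

I pushed the swing arm about 67° counter-clockwise until the spout hung over the orange beaker. Then I pressed the grey box's green button once, let it spring back, and handed the job in.

**Last checks:**
- **Spout:** it measured about 2 mm (top camera) and 4 mm (scene camera) from the beaker's middle, against the 15 mm allowed. The pictures after the press show it in the same place.
- **Green button:** contact came at TCP z ≈ 0.050. It hit its stop at 0.043 with the force rising from 5 to 13 N, so it went fully down.
- **Everything else:** comparing the start and end scene pictures shows changes only at the swing arm, the robot and their shadows. So the beakers and bystanders are unmoved, both buttons are up, and nothing touches the robot.

**What disagreed:** the shut fingertips sat about 20 mm farther back than the stated 8 mm ahead of the TCP. Because of that, my first push passed just over the bar without moving it. I lowered the tool and repeated the push. I then felt for the button contact in 2 mm steps. The robot's clock was at about 18 s of the 53 s limit.

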